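# Sort a carver's bench: gouge to the tool tray, offcuts to their bays

## Task

Clear the carving bench by type: lay the yellow-handled gouge that was left on the dark offcut into the green tool tray without dropping it or letting it fall onto the bench, and slide each wood offcut along the bench, without lifting it, fully into the open-fronted grey bay whose round log sample matches its wood (dark with dark, pale with pale). Leave the mallet, the mug and the glue bottle where they are.

Things in the scene. Friction and masses are not known exactly. Their poses are not given: they have to be found in the camera images.
- offcut_dark: Sawn block of dark brown wood, 90 (x) x 105 (y) x 40 (z) mm, about 0.3 kg, lying on the bench; too wide to grip. Origin: centre of its underside; z up. At the start the gouge lies across its top.
- offcut_pale: The same block in pale wood, 90 (x) x 105 (y) x 40 (z) mm, about 0.3 kg; origin: centre of its underside; z up. Nothing lies on it. Which offcut lies nearer the robot varies.
- gouge: Carving gouge, 180 mm long, about 0.12 kg. Its own x axis runs from handle end (x = -90 mm) to blade tip (x = +90 mm). Handle: yellow, flat-sided, 28 x 28 mm in section, from x = -90 to +20 mm; brass ferrule and a 20 mm wide steel blade from there on. Origin: on the underside of the handle's plane, midway along its length; z up.
- gouge_grip (a point): Point to grip the gouge: about its centre of mass, in the middle of the 28 mm handle section, 14 mm above the handle's underside, 20 mm from the origin towards the handle end.
- tool_tray: Green open tool tray fixed on the bench beyond the offcuts, outside 110 (x) x 240 (y) x 28 (z) mm, walls and floor 5 mm thick. Origin: centre of its underside; its y axis is its long axis.
- bay_left: Grey steel bay fixed at the robot's left (+y): three walls 45 mm high and 10 mm thick, no floor step (offcuts slide in on the bench). Inside 160 mm wide (own y) and 140 mm deep (own x). Origin: centre of the inside floor. Its own +x axis points inwards: the open mouth is at x = -70 mm, the inner face of the back at x = +70 mm; behind it a 70 mm deep ledge, 45 mm high, carries a wood sample.
- bay_right: Grey steel bay fixed at the robot's right (-y), identical to bay_left: own +x points inwards, mouth at x = -70 mm, back at x = +70 mm, inside 160 mm wide, walls 45 mm high, sample on the ledge behind.
- sample_dark: Round log sample of dark wood, 56 mm in diameter, 55 mm high, fixed upright on the ledge at the back of one bay (which one varies): this bay is for the dark offcut. Origin: centre of its underside.
- sample_pale: Round log sample of pale wood, 56 mm in diameter, 55 mm high, on the ledge of the other bay: that bay is for the pale offcut. Origin: centre of its underside.
- mallet: Bystander: wooden mallet lying on the bench near the robot at its right, 235 mm long, head 90 x 64 x 64 mm. Origin: under it, 20 mm from the middle of the head towards the handle (handle along own -x).
- mug: Bystander: blue mug, 76 mm across, 85 mm high, standing near the robot at its left. Origin: centre of its underside.
- glue_bottle: Bystander: white bottle with a blue cap, 52 mm across, 120 mm high, standing far left beyond the tray. Origin: centre of its underside.

How it is judged:
By the outcome, as a careful person would: the job done as asked, in the order asked, and still so for the second after the job is handed in, with the robot touching nothing.
It also fails if it takes over 72 s, if anything falls off the work surface, if the arm or the gripper's body presses on something with over 40 N, if the wrist force passes 120 N, or if a joint passes its speed limit or range.

## Robot

A 7-joint arm with a two-finger parallel gripper is mounted at the origin on the work surface. World frame = base frame: x ahead of the robot, y to its left, z up, the work surface at z = 0. Lengths are in m, angles in rad, forces in N, time in s.
With the tool pointing down it reaches from about 0.35 to 0.9 m from the base axis. Payload 19.9 kg.
Tool frame: the origin (TCP) lies on the mounting face of the last link; the fingertips stand 199 mm ahead of it and the grasp point (between the pads) lies 180 mm ahead of it (ctrl.finger_overhang is the distance from the TCP to the fingertips, in m); z points along the fingers, y is the line along which they close (so a half turn about z gives the same grasp; the last joint's range is limited). The gripper opens to 94 mm and grips with 3 to 60 N. Pads are 16 mm wide; open, the fingers measure 119 mm over their backs; the gripper's body (75 mm by 177 mm) begins 78 mm behind the grasp point.
Start: joints at [-1.369, 0.417, -0.01, 1.614, 0.005, 1.111, -0.053], TCP at [0.151, 0.607, 0.405] pointing down, gripper open.
Joint ranges: [-2.81, 2.81], [-0.39, 2.02], [-1.27, 1.25], [0.06, 2.57], [-1.19, 4.33], [0.19, 2], [-2.82, 2.82]. Speed limits (rad/s): [1.89, 1.89, 2.39, 2.39, 3.01, 3.01, 3.01].

## Interface

Orientations are given as a rotation vector (axis times angle).
In Python, from station import ctrl gives the robot as it stands.
- The arm moves only by the shell command python3 -m jog 'ROWS' [FORCE]. ROWS is JSON, one flat list of numbers, 7 for each row, row after row: the shift along the world's x, y, z as a fraction of full scale, then the turn, a rotation vector about the world's x, y, z as a fraction of full scale, then the opening, from 0 (shut) to 1 (fully open). A call has exactly 10 rows; each row shifts and turns the commanded pose from where the row before left it; what a row does not reach is not made up. Full scale, the value 1, is 2.5 cm for a shift and 4 degrees for a turn. A row lasts 1/10 s, in which the tool goes at most 50 mm and 8.59 degrees, less where a joint would pass 70% of its speed; a pose out of reach is approached as far as the arm can. A call with a number of a shift or a turn outside -1 to 1 is refused whole. A call with a gripper value outside its range is refused whole. The fingers move at their own pace and stop on an object; FORCE is the grip in N (left out, the last holds). Time passes only in rows, so rows that do not move let the fingers close, or fill a call up. It gives the time, the measured TCP pose, the force, the opening and the grip force at its end, in the units of the state.
- ctrl.get_state(): the state, without advancing time (a new reading comes with each control period).
- ctrl.grab_frame(name): name is "side" or "top"; returns (picture, depth): 420x560x3 uint8, blue, green, red; 420x560 float32, m along the optical axis (not along the pixel's ray), 0 where there is no reading.
- ctrl.calibration(name): a dict with "vfov" (degrees; the focal length in pixels is half the picture's height over the tangent of half this angle, whatever the lens; pixels are square), "cx", "cy" (the principal point, pixels), "R" (3x3) and "t" (3): a world point X has camera coordinates R X + t. Camera axes: x right, y down, z forward; pixel columns grow to the right and rows downward; lengths in m; the calibration is good to about 2 mm. A picture is of the moment at which its call begins. calibration takes no time and is no camera call.
- ctrl.close_job(): hands the job in; it is judged then, once.
Trained networks look in the newest picture that a camera, given by its name, has taken for a name from the list of things; names that differ only in an ending like _2 or _b are one class to them, and where a whole thing is asked for, a point or a joint stands for the part that bears it (a point fixed in the world has none). Each returns a list of dicts, best first, with "conf" (0 to 1); they miss things now and then, are a little off and sometimes report something else, mostly with a low value. They report only what shows in the picture. A call takes as long as a camera call.
- ctrl.recognise(name, camera): "extent" ([left, top, right, bottom] in pixels, round what is visible of it).
- ctrl.trace(name, camera): "mask" (420x560 bool, what is visible of it) and "extent" ([left, top, right, bottom] in pixels, round what is visible of it).
The state is a dict: "time": time; "qpos": joint angles; "joint_velocities": joint speeds; "joint_torque": joint torques, N m; "position": TCP position; "tool_rot": TCP orientation; "force": force on the tool from outside, world axes, zero at the start; "ft_torque": the same for the moment, N m; "gripper_width": finger opening in m; "gripper_force": force on a finger pad.
Only numpy, scipy, OpenCV 4.12 (cv2) and the standard library are available. Lean on these libraries where they do the work, as an engineer would, in place of code of your own. Each camera call takes 0.05 s, during which the arm holds its last target. There are 200 camera calls.

## Working session

There is one attempt and no reset: what is moved stays moved. The work goes in short steps, Python scripts to look and compute and a shell command to move; the robot and the scene stay as the last step left them, time stands still between calls to the robot, and variables do not carry over. Pictures are saved under pics/ and viewed, at most 10 in all, crops included, and the job is handed in when it is done.

```bash
mkdir -p pics; ls
cat > h.py <<'E'
import numpy as np, cv2
from station import ctrl
def pts(cam,depth,mask):
    c=ctrl.calibration(cam); f=210/np.tan(np.radians(c["vfov"])/2)
    v,u=np.nonzero(mask&(depth>0)); d=depth[v,u]
    X=np.stack([(u-c["cx"])/f*d,(v-c["cy"])/f*d,d],1)
    return (X-np.array(c["t"]))@np.array(c["R"])
def rect(P):
    (c,s,a)=cv2.minAreaRect((P[:,:2]*1000).astype(np.float32)); return np.round(c),np.round(s),round(a,1)
E
python3 - <<'E'
from h import *
ims=[]
for cam in("top","side"):
    im,d=ctrl.grab_frame(cam); cv2.imwrite(f"pics/{cam}0.png",im); np.save(f"d_{cam}.npy",d)
    for n in ["offcut_dark","offcut_pale","gouge","tool_tray","bay_left","bay_right","sample_dark","sample_pale","mallet","mug","glue_bottle"]:
        r=ctrl.trace(n,cam)
        for q in r[:1]:
            P=pts(cam,d,q["mask"]); 
            if len(P)<5: print(cam,n,"few");continue
            zt=np.percentile(P[:,2],95); T=P[P[:,2]>zt-.012]
            print(cam,n,round(q["conf"],2),np.round(q["extent"]),"n",len(P),"ztop",round(zt,3),"med",np.round(np.median(T,0),3),rect(T))
s=ctrl.get_state(); print(s["time"],s["position"],s["tool_rot"],s["gripper_width"],s["force"])
E
```

```text
pics
top offcut_dark 0.87 [274. 217. 317. 249.] n 793 ztop 0.046 med [ 0.427 -0.021  0.041] (array([440., -23.]), array([ 92., 105.]), 3.8)
top offcut_pale 0.95 [267. 174. 302. 212.] n 1177 ztop 0.046 med [0.562 0.007 0.041] (array([563.,   7.]), array([ 93., 105.]), 9.6)
top gouge 0.6 [260. 224. 321. 242.] n 508 ztop 0.073 med [ 0.441 -0.046  0.068] (array([438., -18.]), array([ 28., 175.]), 9.6)
top tool_tray 0.8 [243. 123. 321. 165.] n 2973 ztop 0.03 med [0.713 0.008 0.028] (array([713.,  10.]), array([113., 240.]), 3.4)
top bay_left 0.74 [113. 181. 190. 249.] n 4148 ztop 0.049 med [0.492 0.451 0.046] (array([503., 399.]), array([181., 211.]), 5.9)
top bay_right 0.62 [373. 172. 456. 245.] n 4203 ztop 0.049 med [ 0.49  -0.427  0.046] (array([ 503., -374.]), array([180., 211.]), 6.9)
top sample_dark 0.84 [429. 189. 451. 209.] n 407 ztop 0.105 med [ 0.524 -0.438  0.101] (array([ 525., -439.]), array([54., 53.]), 51.0)
top sample_pale 0.81 [112. 206. 135. 227.] n 409 ztop 0.105 med [0.485 0.466 0.101] (array([486., 467.]), array([53., 55.]), 65.4)
top mallet 0.73 [341. 264. 431. 290.]
[... 1257 characters left out ...]
 -442.]), array([53., 56.]), 0.4)
side sample_pale 0.57 [256. 127. 275. 150.] n 318 ztop 0.102 med [0.482 0.456 0.099] (array([481., 459.]), array([54., 51.]), 37.0)
side mallet 0.74 [164. 256. 200. 348.] n 2055 ztop 0.065 med [ 0.304 -0.233  0.064] (array([ 303., -222.]), array([63., 96.]), 5.5)
side mug 0.56 [186. 158. 218. 195.] n 868 ztop 0.084 med [0.3   0.245 0.08 ] (array([300., 254.]), array([74., 85.]), 12.7)
side glue_bottle 0.72 [332. 156. 351. 194.] n 606 ztop 0.116 med [0.724 0.24  0.116] (array([724., 242.]), array([26., 22.]), 82.1)
1.2 [0.15085175 0.60651715 0.40462841] [ 3.82024738e-01  3.11825406e+00 -1.16722315e-04] 0.09389539556853287 [-0.70016716  0.14514839 -0.29768972]
```

View pics/top0.png

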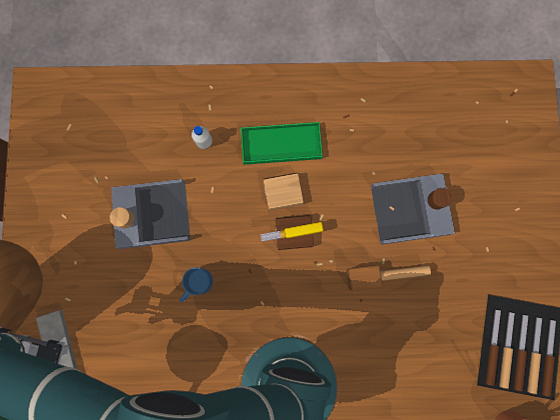

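View pics/side0.png

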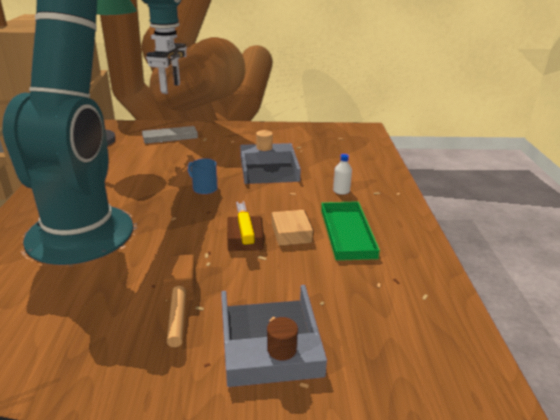

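The top view shows the gouge (yellow handle to the right, about pixel 305,230) on the dark block at (297,233). The pale block is at (285,190) and the tray at (282,144). The dark sample is on the right bay and the pale sample on the left bay. The side view agrees, and both cameras match to within about 5 mm.

```bash
python3 -m jog '[0.6,-0.9,0,0,0,-0.6,0.8, 0.6,-0.9,0,0,0,-0.6,0.8, 0.6,-0.9,0,0,0,-0.6,0.8, 0.6,-0.9,0,0,0,-0.6,0.8, 0.6,-0.9,0,0,0,-0.6,0.8, 0.6,-0.9,0,0,0,-0.6,0.8, 0.6,-0.9,0,0,0,-0.6,0.8, 0.6,-0.9,0,0,0,-0.6,0.8, 0.6,-0.9,0,0,0,-0.6,0.8, 0.6,-0.9,0,0,0,-0.6,0.8]'
python3 -m jog '[0.5,-0.9,0,0,0,-0.6,0.8, 0.5,-0.9,0,0,0,-0.6,0.8, 0.5,-0.9,0,0,0,-0.6,0.8, 0.5,-0.9,0,0,0,-0.6,0.8, 0.5,-0.9,0,0,0,-0.6,0.8, 0.5,-0.9,0,0,0,-0.6,0.8, 0.5,-0.9,0,0,0,-0.6,0.8, 0.5,-0.9,0,0,0,-0.6,0.8, 0.5,-0.9,0,0,0,-0.6,0.8, 0.5,-0.9,0,0,0,-0.6,0.8]'
python3 -m jog '[0.06,-0.9,-0.4,0,0,-0.5,0.7, 0.06,-0.9,-0.4,0,0,-0.5,0.7, 0.06,-0.9,-0.4,0,0,-0.5,0.7, 0.06,-0.9,-0.4,0,0,-0.5,0.7, 0.06,-0.9,-0.5,0,0,-0.5,0.7, 0.06,-0.9,-0.5,0,0,-0.5,0.7, 0.06,-0.9,-0.5,0,0,-0.5,0.7, 0.06,-0.9,-0.5,0,0,-0.5,0.7, 0.06,-0.7,-0.5,0,0,-0.5,0.7, 0.06,0,0,0,0,-0.1,0.7]'
python3 - <<'E'
from h import *
from scipy.spatial.transform import Rotation as Ro
s=ctrl.get_state(); R=Ro.from_rotvec(s["tool_rot"]).as_matrix()
print(s["time"],np.round(s["position"],4),"yaw of tool y",np.degrees(np.arctan2(R[1,1],R[0,1])),"z",R[:,2],s["force"],s["gripper_width"],s["qpos"])
E
```

```text
time: 2.2
position: [0.302, 0.3797, 0.4047]
tool_rot: [1.027, 2.969, 0.0]
force: [0.4, 0.3, 0.0]
gripper_width: 0.0759
gripper_force: 0.0
time: 3.2
position: [0.4265, 0.1545, 0.4047]
tool_rot: [1.622, 2.691, 0.0]
force: [0.3, -0.2, -0.6]
gripper_width: 0.0754
gripper_force: 0.0
time: 4.2
position: [0.4395, -0.0434, 0.3004]
tool_rot: [-2.032, -2.394, 0.004]
force: [1.0, 1.1, -0.5]
gripper_width: 0.0656
gripper_force: 0.0
4.2 [ 0.4395 -0.0434  0.3004] yaw of tool y 9.330592514499866 z [-0.00290249 -0.00122036 -0.99999504] [ 0.96658619  1.07934858 -0.46264018] 0.06555367025703188 [-0.48907548  0.273393    0.58983641  2.16252153 -0.21651916  0.76474182
  0.40407499]
```

```bash
python3 -m jog '[0,0.05,-0.4,0,0,0,0.7, 0,0,-0.4,0,0,0,0.7, 0,0,-0.4,0,0,0,0.7, 0,0,-0.4,0,0,0,0.7, 0,0,-0.3,0,0,0,0.7, 0,0,-0.2,0,0,0,0.7, 0,0,-0.1,0,0,0,0.7, 0,0,0,0,0,0,0.7, 0,0,0,0,0,0,0.2, 0,0,0,0,0,0,0.1]' 25
python3 -m jog '[0,0,0,0,0,0,0.1, 0,0,0,0,0,0,0.1, 0,0,0,0,0,0,0.1, 0,0,0.1,0,0,0,0.1, 0,0,0.3,0,0,0,0.1, 0,0,0.5,0,0,0,0.1, 0,0,0.6,0,0,0,0.1, 0,0,0.6,0,0,0,0.1, 0,0,0.4,0,0,0,0.1, 0,0,0,0,0,0,0.1]'
python3 - <<'E'
from h import *
for cam in("top","side"):
    im,d=ctrl.grab_frame(cam)
    cv2.imwrite(f"pics/{cam}1.png",cv2.resize(im[100:300,150:400],None,fx=2.4,fy=2.4))
    for q in ctrl.trace("gouge",cam)[:1]:
        P=pts(cam,d,q["mask"]); print(cam,q["conf"],rect(P),np.percentile(P[:,2],[5,50,95]))
E
```

```text
time: 5.2
position: [0.441, -0.0397, 0.2474]
tool_rot: [2.027, 2.4, 0.001]
force: [0.5, -0.8, 0.2]
gripper_width: 0.0532
gripper_force: 0.0
time: 6.2
position: [0.4412, -0.0397, 0.3111]
tool_rot: [2.026, 2.399, 0.003]
force: [-0.5, 0.8, -0.8]
gripper_width: 0.0277
gripper_force: 25.0
top 0.57 (array([427.,  52.]), array([21., 42.]), 7.0) [0.11173633 0.11748853 0.12480953]
side 0.64 (array([436.,  67.]), array([ 32., 352.]), 4.2) [0.10987246 0.12901443 0.13192618]
```

View pics/side1.png

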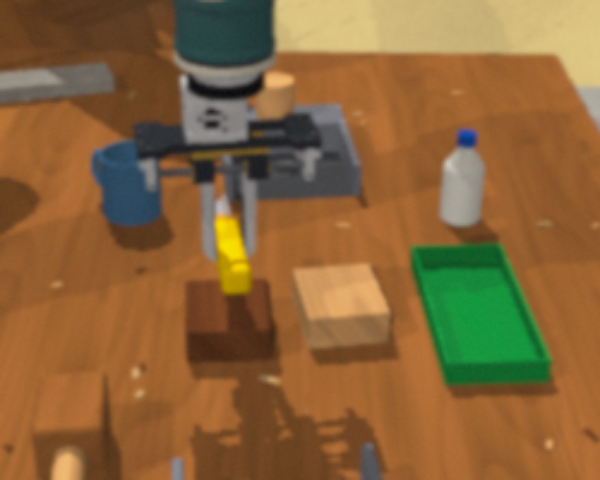

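The side picture shows the gouge level in the fingers, at about (232,260), clear of the dark block. I'll carry it to the tray next.

```bash
python3 -m jog '[0.3,0.04,0,0,0,0,0.1, 0.6,0.1,0,0,0,-0.2,0.1, 0.8,0.1,0,0,0,-0.2,0.1, 0.8,0.1,0,0,0,-0.2,0.1, 0.8,0.1,0,0,0,-0.2,0.1, 0.8,0.1,0,0,0,-0.2,0.1, 0.8,0.1,0,0,0,-0.2,0.1, 0.8,0.1,0,0,0,-0.2,0.1, 0.8,0.1,0,0,0,-0.2,0.1, 0.8,0.1,0,0,0,-0.15,0.1]'
python3 -m jog '[0.8,0.1,0,0,0,0,0.1, 0.8,0.1,0,0,0,0,0.1, 0.8,0.1,0,0,0,0,0.1, 0.6,0.06,0,0,0,0,0.1, 0.4,0,0,0,0,0,0.1, 0.2,0,0,0,0,0,0.1, 0,0,-0.2,0,0,0,0.1, 0,0,-0.5,0,0,0,0.1, 0,0,-0.5,0,0,0,0.1, 0,0,-0.4,0,0,0,0.1]'
python3 - <<'E'
from h import *
im,d=ctrl.grab_frame("side"); cv2.imwrite("pics/side2.png",cv2.resize(im[100:300,200:450],None,fx=2.4,fy=2.4))
E
```

```text
time: 7.4
position: [0.6246, -0.016, 0.3087]
tool_rot: [-2.17, -2.271, 0.001]
force: [-0.5, -0.2, -1.5]
gripper_width: 0.0279
gripper_force: 25.0
time: 8.4
position: [0.7128, -0.0071, 0.2678]
tool_rot: [-2.169, -2.271, 0.002]
force: [-0.0, 0.4, -0.2]
gripper_width: 0.0277
gripper_force: 25.0
```

View pics/side2.png

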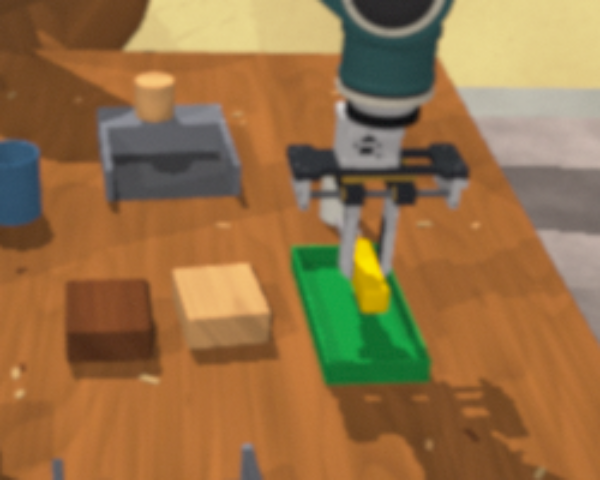

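The gouge hangs over the tray, with its handle at about (372,290). Next I lower it.

```bash
python3 -m jog '[0,-0.05,-0.4,0,0,0,0.1, 0,-0.05,-0.4,0,0,0,0.1, 0,0,-0.4,0,0,0,0.1, 0,0,-0.3,0,0,0,0.1, 0,0,-0.2,0,0,0,0.1, 0,0,-0.1,0,0,0,0.1, 0,0,-0.1,0,0,0,0.1, 0,0,-0.1,0,0,0,0.1, 0,0,-0.05,0,0,0,0.1, 0,0,0,0,0,0,0.1]'
```

```text
time: 9.45
position: [0.7133, -0.0097, 0.2183]
tool_rot: [-2.17, -2.272, 0.0]
force: [-0.4, 0.4, -1.4]
gripper_width: 0.0277
gripper_force: 25.0
```

```bash
python3 -m jog '[0,0,-0.06,0,0,0,0.1, 0,0,-0.06,0,0,0,0.1, 0,0,-0.04,0,0,0,0.1, 0,0,-0.03,0,0,0,0.1, 0,0,0,0,0,0,0.1, 0,0,0,0,0,0,0.1, 0,0,0,0,0,0,0.1, 0,0,0,0,0,0,0.1, 0,0,0,0,0,0,0.1, 0,0,0,0,0,0,0.1]'
```

```text
time: 10.45
position: [0.7134, -0.0097, 0.2137]
tool_rot: [2.17, 2.272, -0.0]
force: [-0.5, -0.0, -1.0]
gripper_width: 0.0276
gripper_force: 25.0
```

```bash
python3 -m jog '[0,0,-0.03,0,0,0,0.1, 0,0,-0.03,0,0,0,0.1, 0,0,-0.03,0,0,0,0.1, 0,0,0,0,0,0,0.1, 0,0,0,0,0,0,0.1, 0,0,0,0,0,0,0.1, 0,0,0,0,0,0,0.1, 0,0,0,0,0,0,0.1, 0,0,0,0,0,0,0.1, 0,0,0,0,0,0,0.1]'
```

```text
time: 11.45
position: [0.7134, -0.0098, 0.2124]
tool_rot: [-2.17, -2.272, -0.0]
force: [-7.3, 1.4, 13.8]
gripper_width: 0.0279
gripper_force: 25.0
```

```bash
python3 -m jog '[0,0,0.03,0,0,0,0.1, 0,0,0,0,0,0,0.4, 0,0,0,0,0,0,0.5, 0,0,0,0,0,0,0.5, 0,0,0.2,0,0,0,0.5, 0,0,0.5,0,0,0,0.5, 0,0,0.8,0,0,0,0.5, 0,0,0.8,0,0,0,0.5, -0.8,0.1,0.8,0,0,0,0.5, -0.8,0.1,0.5,0,0,0,0.5]'
python3 -m jog '[-0.8,0.4,0,0,0,0,0.5, -0.8,0.4,0,0,0,0,0.5, -0.8,0.4,0,0,0,0,0.5, -0.8,0.4,0,0,0,0,0.5, -0.8,0.4,0,0,0,0,0.5, -0.8,0.4,0,0,0,0,0.5, -0.8,0.4,0,0,0,0,0.5, -0.8,0.4,0,0,0,0,0.5, -0.8,0.4,0,0,0,0,0.5, -0.8,0.4,0,0,0,0,0.5]'
python3 - <<'E'
from h import *
for cam in("top","side"):
    im,d=ctrl.grab_frame(cam); cv2.imwrite(f"pics/{cam}3.png",im)
    for n in ["offcut_dark","offcut_pale","gouge","tool_tray"]:
      for q in ctrl.trace(n,cam)[:1]:
        P=pts(cam,d,q["mask"]); zt=np.percentile(P[:,2],95); P=P[P[:,2]>zt-.01]; print(cam,n,round(q["conf"],2),q["extent"],rect(P),zt)
s=ctrl.get_state();print(s["tool_rot"],s["position"],s["time"])
E
```

```text
time: 12.45
position: [0.6731, -0.0051, 0.3045]
tool_rot: [2.169, 2.27, 0.002]
force: [0.6, 0.2, 0.6]
gripper_width: 0.0469
gripper_force: 0.0
time: 13.45
position: [0.4727, 0.0955, 0.303]
tool_rot: [2.17, 2.272, 0.002]
force: [0.6, 0.2, -0.0]
gripper_width: 0.0469
gripper_force: 0.0
top offcut_dark 0.81 [275.6, 215.2, 315.4, 249.5] (array([440., -23.]), array([ 92., 104.]), 3.4) 0.0462025089458675
top offcut_pale 0.68 [277.3, 173.5, 304.3, 208.4] (array([565.,  -3.]), array([94., 83.]), 8.4) 0.04653997116676335
top gouge 0.66 [249.9, 135.2, 311.5, 149.4] (array([714.,   9.]), array([ 29., 167.]), 2.8) 0.038529203775781694
top tool_tray 0.7 [241.5, 122.9, 321.5, 161.3] (array([713.,  10.]), array([113., 240.]), 3.4) 0.0303350746256471
side offcut_dark 0.55 [226.4, 214.6, 261.4, 252.8] (array([438., -24.]), array([ 92., 114.]), 4.0) 0.04226691761834364
side offcut_pale 0.91 [273.3, 208.1, 313.5, 242.3] (array([561.,   5.]), array([ 94., 108.]), 10.1) 0.04230134148230954
side gouge 0.77 [342.6, 209.4, 360.0, 251.5] (array([712.,  -2.]), array([ 28., 152.]), 2.7) 0.03496988681466583
side tool_tray 0.85 [321.4, 204.2, 379.2, 263.4] (array([710.,   9.]), array([111., 245.]), 3.8) 0.028748388413756553
[ 2.17044219e+00  2.27096262e+00 -3.70060747e-04] [0.47372648 0.09491894 0.30212152] 13.95
```

View pics/side3.png

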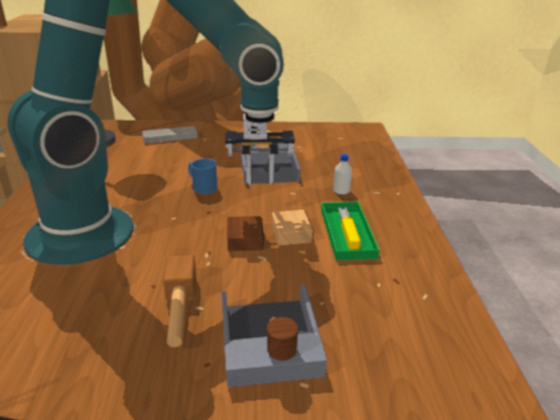

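The side picture shows the gouge lying in the tray at about (350,232), with both blocks unmoved. I'll go behind the dark block and push it.

```bash
python3 -m jog '[-0.4,-0.4,-0.1,0,0,0.1,0.6, -0.4,-0.4,-0.4,0,0,0.1,0.6, -0.4,-0.4,-0.5,0,0,0.1,0.6, -0.34,-0.4,-0.5,0,0,0,0.6, 0,0,-0.6,0,0,0,0.6, 0,0,-0.6,0,0,0,0.6, 0,0,-0.5,0,0,0,0.6, 0,0,-0.3,0,0,0,0.6, 0,0,-0.1,0,0,0,0.6, 0,0,-0.05,0,0,0,0.6]'
python3 -m jog '[0.02,-0.2,0,0,0,0,0.6, 0.02,-0.15,0,0,0,0,0.6, 0.02,-0.15,0,0,0,0,0.6, 0.02,-0.15,0,0,0,0,0.6, 0.02,-0.15,0,0,0,0,0.6, 0.02,-0.15,0,0,0,0,0.6, 0.02,-0.15,0,0,0,0,0.6, 0.02,-0.15,0,0,0,0,0.6, 0.02,-0.15,0,0,0,0,0.6, 0.02,-0.15,0,0,0,0,0.6]'
```

```text
time: 14.95
position: [0.4349, 0.0551, 0.2109]
tool_rot: [2.146, 2.294, -0.0]
force: [-0.1, -0.3, 0.0]
gripper_width: 0.0564
gripper_force: 0.0
time: 15.95
position: [0.4399, 0.0162, 0.2109]
tool_rot: [-2.146, -2.294, 0.0]
force: [-1.1, 2.0, 2.0]
gripper_width: 0.0564
gripper_force: 1.2
```

```bash
python3 -m jog '[0.05,-0.25,0,0,0,0.04,0.6, 0.08,-0.35,0,0,0,0.04,0.6, 0.08,-0.4,0,0,0,0.04,0.6, 0.08,-0.4,0,0,0,0.04,0.6, 0.08,-0.4,0,0,0,0.04,0.6, 0.08,-0.4,0,0,0,0.04,0.6, 0.08,-0.4,0,0,0,0.04,0.6, 0.08,-0.4,0,0,0,0.04,0.6, 0.08,-0.4,0,0,0,0.04,0.6, 0.08,-0.4,0,0,0,0.04,0.6]'
python3 -m jog '[0.08,-0.4,0,0,0,0.04,0.6, 0.08,-0.4,0,0,0,0.04,0.6, 0.08,-0.4,0,0,0,0.04,0.6, 0.08,-0.4,0,0,0,0.04,0.6, 0.08,-0.4,0,0,0,0.04,0.6, 0.08,-0.4,0,0,0,0.04,0.6, 0.08,-0.4,0,0,0,0.04,0.6, 0.08,-0.4,0,0,0,0.04,0.6, 0.08,-0.3,0,0,0,0.04,0.6, 0.06,-0.1,0,0,0,0,0.6]'
python3 - <<'E'
from h import *
for cam in("top","side"):
    im,d=ctrl.grab_frame(cam); cv2.imwrite(f"pics/{cam}4.png",im)
    for n in ["offcut_dark","bay_right"]:
      for q in ctrl.trace(n,cam)[:1]:
        P=pts(cam,d,q["mask"]); zt=np.percentile(P[:,2],90); P=P[P[:,2]>zt-.01]; print(cam,n,round(q["conf"],2),q["extent"],rect(P),zt)
s=ctrl.get_state();print(s["position"],s["force"])
E
```

```text
time: 16.95
position: [0.4592, -0.0793, 0.2109]
tool_rot: [-2.113, -2.324, 0.0]
force: [-0.0, 1.7, -1.3]
gripper_width: 0.0564
gripper_force: 0.5
time: 17.95
position: [0.4787, -0.1695, 0.2109]
tool_rot: [2.085, 2.35, -0.0]
force: [-1.5, 0.7, 1.4]
gripper_width: 0.0564
gripper_force: 0.8
top offcut_dark 0.42 [372.7, 219.4, 387.0, 229.6] (array([ 451., -274.]), array([23., 43.]), 43.2) 0.044763915627419236
top bay_right 0.82 [376.5, 172.1, 456.4, 242.4] (array([ 500., -345.]), array([181., 268.]), 7.1) 0.048329516378908484
side offcut_dark 0.79 [235.6, 262.4, 282.9, 311.4] (array([ 482., -232.]), array([ 93., 111.]), 6.7) 0.041514189934908075
side bay_right 0.87 [221.7, 285.8, 326.5, 386.0] (array([ 502., -376.]), array([179., 210.]), 7.1) 0.04601014829914882
[ 0.47864148 -0.16815773  0.21087633] [ 0.33472904 -0.01626168 -0.52794983]
```

View pics/side4.png

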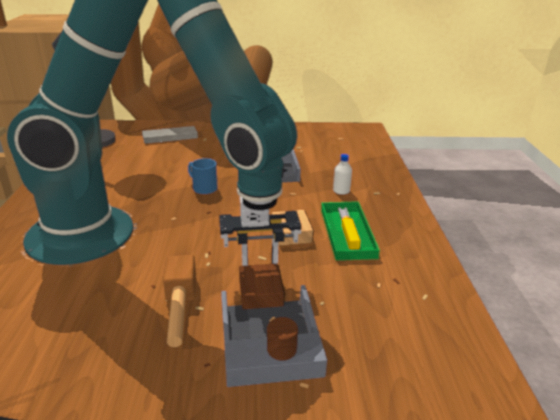

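The side picture shows the dark block squarely at the right bay's mouth, around (262,287), and aligned to within 1°. I'll push it in another 110 mm.

```bash
python3 -m jog '[0.05,-0.3,0,0,0,0,0.6, 0.06,-0.4,0,0,0,0,0.6, 0.07,-0.5,0,0,0,0,0.6, 0.07,-0.5,0,0,0,0,0.6, 0.07,-0.5,0,0,0,0,0.6, 0.07,-0.5,0,0,0,0,0.6, 0.07,-0.5,0,0,0,0,0.6, 0.07,-0.5,0,0,0,0,0.6, 0.06,-0.5,0,0,0,0,0.6, 0.04,-0.2,0,0,0,0,0.6]'
python3 -m jog '[0,0,0,0,0,0,0.6, 0,0.3,0,0,0,0,0.6, -0.05,0.6,0,0,0,0,0.6, -0.05,0.6,0.2,0,0,0,0.6, 0,0.5,0.8,0,0,0,0.6, 0,0.5,0.8,0,0,0,0.6, 0,0.6,0.8,0,0,0,0.6, 0,0.8,0.8,0,0,0,0.6, 0.2,0.8,0.1,0,0,0,0.6, 0.2,0.5,0,0,0,0,0.6]'
python3 - <<'E'
from h import *
for cam in("top","side"):
    im,d=ctrl.grab_frame(cam); cv2.imwrite(f"pics/{cam}5.png",im)
    for n in ["offcut_dark","bay_right","offcut_pale","bay_left"]:
      for q in ctrl.trace(n,cam)[:1]:
        P=pts(cam,d,q["mask"]); zt=np.percentile(P[:,2],90); P=P[P[:,2]>zt-.01]; print(cam,n,round(q["conf"],2),q["extent"],rect(P),zt)
s=ctrl.get_state();print(s["position"],s["force"],s["time"],s["qpos"])
E
```

```text
time: 19.25
position: [0.4942, -0.2801, 0.2109]
tool_rot: [2.086, 2.349, -0.001]
force: [-0.9, 2.0, 0.9]
gripper_width: 0.0563
gripper_force: 1.1
time: 20.25
position: [0.502, -0.1456, 0.2989]
tool_rot: [2.081, 2.353, 0.002]
force: [-0.9, 0.4, -0.4]
gripper_width: 0.0563
gripper_force: 0.0
top offcut_dark 0.96 [381.7, 191.0, 422.7, 227.2] (array([ 500., -343.]), array([ 93., 106.]), 6.3) 0.044743956824323944
top bay_right 0.74 [374.5, 172.2, 453.7, 246.7] (array([ 503., -373.]), array([181., 210.]), 6.5) 0.04862762079736355
top offcut_pale 0.63 [266.3, 172.1, 302.9, 208.8] (array([563.,   7.]), array([ 93., 105.]), 9.4) 0.044817944104731916
top bay_left 0.6 [114.5, 179.5, 189.0, 249.0] (array([503., 398.]), array([182., 211.]), 5.7) 0.0477030289400575
side offcut_dark 0.77 [242.4, 296.9, 291.7, 340.5] (array([ 501., -364.]), array([ 93., 146.]), 6.9) 0.041743960972178695
side bay_right 0.82 [219.9, 283.9, 325.2, 387.1] (array([ 502., -375.]), array([181., 211.]), 7.6) 0.046144095656579856
side offcut_pale 0.81 [273.9, 207.6, 313.8, 243.5] (array([561.,   4.]), array([ 93., 108.]), 9.4) 0.04162844397944812
side bay_left 0.64 [239.4, 145.4, 298.4, 180.9] (array([524., 164.]), array([180., 679.]), 6.1) 0.04630437820196291
[ 0.50166464 -0.14906701  0.29819885] [ 0.39010887 -0.44784134  0.39300433] 20.75 [-0.2138507   0.41727331  0.54444332  1.97454221 -0.28906118  0.82608187
  0.60957386]
```

View pics/top5.png

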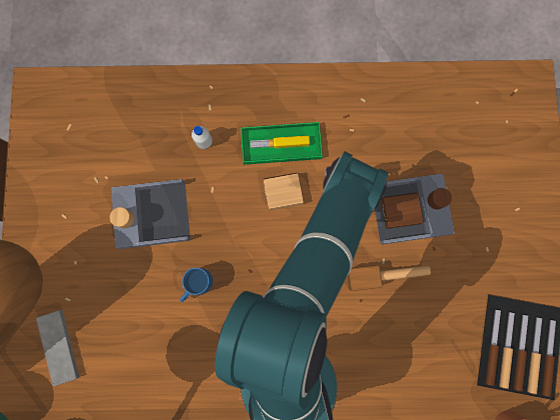

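The top picture shows the dark block fully inside the right bay, at about (403,210), roughly 20 mm past the mouth. The gouge is in the tray. Now the pale block.

```bash
python3 -m jog '[0.7,0.7,0,0,0,0.2,0.6, 0.7,0.7,-0.2,0,0,0.2,0.6, 0.8,0.8,-0.3,0,0,0.2,0.6, 0.68,0.9,-0.4,0,0,0,0.6, 0,0,-0.6,0,0,0,0.6, 0,0,-0.6,0,0,0,0.6, 0,0,-0.6,0,0,0,0.6, 0,0,-0.5,0,0,0,0.6, 0,0,-0.2,0,0,0,0.6, 0,0,-0.05,0,0,0,0.6]'
python3 -m jog '[-0.03,0.2,0,0,0,0,0.6, -0.03,0.15,0,0,0,0,0.6, -0.03,0.15,0,0,0,0,0.6, -0.03,0.15,0,0,0,0,0.6, -0.03,0.15,0,0,0,0,0.6, -0.03,0.15,0,0,0,0,0.6, -0.03,0.15,0,0,0,0,0.6, -0.03,0.15,0,0,0,0,0.6, -0.03,0.2,0,0,0,0,0.6, -0.03,0.2,0,0,0,0,0.6]'
python3 -m jog '[-0.05,0.3,0,0,0,0,0.6, -0.06,0.4,0,0,0,-0.03,0.6, -0.07,0.4,0,0,0,-0.03,0.6, -0.07,0.4,0,0,0,-0.03,0.6, -0.07,0.4,0,0,0,-0.03,0.6, -0.07,0.4,0,0,0,-0.03,0.6, -0.07,0.4,0,0,0,-0.03,0.6, -0.07,0.4,0,0,0,-0.03,0.6, -0.07,0.4,0,0,0,-0.03,0.6, -0.07,0.4,0,0,0,-0.03,0.6]'
python3 -m jog '[-0.07,0.4,0,0,0,-0.03,0.6, -0.07,0.4,0,0,0,-0.03,0.6, -0.07,0.4,0,0,0,-0.03,0.6, -0.07,0.4,0,0,0,-0.03,0.6, -0.07,0.4,0,0,0,-0.03,0.6, -0.07,0.4,0,0,0,-0.03,0.6, -0.07,0.4,0,0,0,-0.03,0.6, -0.07,0.4,0,0,0,-0.03,0.6, -0.07,0.3,0,0,0,-0.03,0.6, -0.05,0.2,0,0,0,-0.03,0.6]'
python3 - <<'E'
from h import *
for cam in("top","side"):
    im,d=ctrl.grab_frame(cam); cv2.imwrite(f"pics/{cam}6.png",im)
    for n in ["offcut_pale","bay_left"]:
      for q in ctrl.trace(n,cam)[:1]:
        P=pts(cam,d,q["mask"]); zt=np.percentile(P[:,2],90); P=P[P[:,2]>zt-.01]; print(cam,n,round(q["conf"],2),q["extent"],rect(P),zt)
s=ctrl.get_state();print(s["position"],s["force"],s["time"],s["qpos"])
E
```

```text
time: 21.75
position: [0.5736, -0.0714, 0.2116]
tool_rot: [-2.035, -2.393, 0.001]
force: [-0.2, 0.5, 0.5]
gripper_width: 0.0563
gripper_force: 0.0
time: 22.75
position: [0.5663, -0.0294, 0.2121]
tool_rot: [-2.035, -2.394, 0.0]
force: [0.3, -2.6, 1.7]
gripper_width: 0.0562
gripper_force: 1.4
time: 23.75
position: [0.5494, 0.0686, 0.2121]
tool_rot: [-2.057, -2.374, 0.0]
force: [0.8, -2.1, 1.6]
gripper_width: 0.0563
gripper_force: 1.1
time: 24.75
position: [0.5324, 0.1611, 0.2121]
tool_rot: [-2.081, -2.353, 0.0]
force: [-0.1, -2.2, -0.1]
gripper_width: 0.0566
gripper_force: 0.8
top offcut_pale 0.45 [114.1, 207.0, 133.4, 225.6] (array([485., 467.]), array([54., 54.]), 18.0) 0.1036766470525862
top bay_left 0.77 [115.2, 178.5, 187.1, 252.2] (array([507., 359.]), array([181., 291.]), 6.0) 0.04769975979817848
side offcut_pale 0.59 [263.2, 172.0, 288.1, 202.6] (array([522., 219.]), array([ 88., 107.]), 6.7) 0.04173255039449376
side bay_left 0.82 [240.7, 142.6, 299.8, 182.7] (array([512., 156.]), array([136.,  77.]), 6.7) 0.11523606562815183
[0.53265564 0.15997382 0.21213124] [-0.4547377   0.19964453  0.18715996] 25.05 [-0.69870572  0.60057628  0.44954574  1.93100945 -0.39271717  0.6966089
  0.10944194]
```

View pics/top6.png

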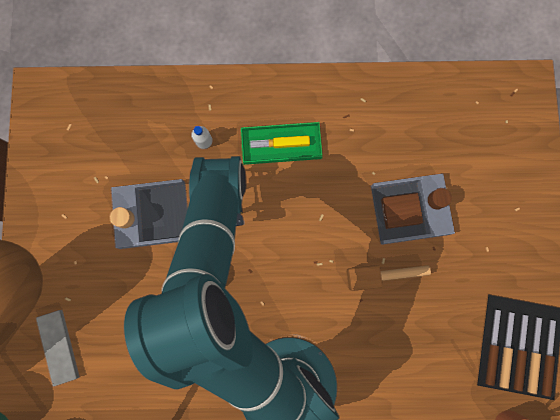

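The top picture has the pale block hidden under the arm. The side camera puts it at (522,219) mm with yaw 6.7°, lined up with the left bay. 148 mm to go.

```bash
python3 -m jog '[-0.05,0.3,0,0,0,-0.03,0.6, -0.05,0.4,0,0,0,-0.03,0.6, -0.05,0.4,0,0,0,-0.03,0.6, -0.05,0.4,0,0,0,-0.03,0.6, -0.05,0.4,0,0,0,-0.03,0.6, -0.05,0.4,0,0,0,-0.03,0.6, -0.05,0.4,0,0,0,-0.03,0.6, -0.05,0.4,0,0,0,-0.03,0.6, -0.05,0.4,0,0,0,-0.03,0.6, -0.05,0.4,0,0,0,0,0.6]'
python3 -m jog '[-0.05,0.4,0,0,0,0,0.6, -0.05,0.4,0,0,0,0,0.6, -0.05,0.4,0,0,0,0,0.6, -0.05,0.4,0,0,0,0,0.6, -0.05,0.3,0,0,0,0,0.6, -0.02,0.1,0,0,0,0,0.6, 0,0,0,0,0,0,0.6, 0,-0.3,0,0,0,0,0.6, 0.05,-0.6,0,0,0,0,0.6, 0.05,-0.6,0,0,0,0,0.6]'
python3 -m jog '[0,-0.5,0.5,0,0,0,0.6, 0,-0.5,0.8,0,0,0,0.6, 0,-0.8,0.8,0,0,0,0.6, 0,-0.8,0.8,0,0,0,0.6, 0,-0.8,0.8,0,0,0,0.6, 0,-0.8,0.5,0,0,0,0.6, 0,-0.8,0,0,0,0,0.6, 0,-0.8,0,0,0,0,0.6, 0,-0.5,0,0,0,0,0.6, 0,0,0,0,0,0,0.6]'
python3 - <<'E'
from h import *
for cam in("top","side"):
    im,d=ctrl.grab_frame(cam); cv2.imwrite(f"pics/{cam}7.png",im)
    for n in ["offcut_dark","offcut_pale","bay_left","gouge","mallet","mug","glue_bottle"]:
      for q in ctrl.trace(n,cam)[:1]:
        P=pts(cam,d,q["mask"]); zt=np.percentile(P[:,2],90); P=P[P[:,2]>zt-.01]; print(cam,n,round(q["conf"],2),q["extent"],rect(P),round(zt,3))
s=ctrl.get_state();print(s["position"],s["force"],s["time"])
E
```

```text
time: 26.05
position: [0.52, 0.2586, 0.2121]
tool_rot: [-2.104, -2.333, 0.0]
force: [-0.7, -2.9, 1.5]
gripper_width: 0.0566
gripper_force: 1.4
time: 27.05
position: [0.516, 0.2684, 0.2121]
tool_rot: [2.105, 2.332, -0.001]
force: [0.5, 0.6, -0.5]
gripper_width: 0.0563
gripper_force: 0.0
time: 28.05
position: [0.5158, 0.1108, 0.3174]
tool_rot: [2.107, 2.33, -0.0]
force: [-0.1, 1.1, -0.1]
gripper_width: 0.0564
gripper_force: 0.0
top offcut_dark 0.85 [380.1, 192.4, 423.0, 227.1] (array([ 499., -343.]), array([ 92., 107.]), 6.0) 0.045
top offcut_pale 0.78 [143.1, 192.2, 182.6, 227.5] (array([509., 369.]), array([ 93., 105.]), 6.1) 0.045
top bay_left 0.82 [113.5, 178.5, 187.5, 250.0] (array([502., 400.]), array([181., 212.]), 5.6) 0.049
top gouge 0.72 [249.6, 135.6, 309.4, 145.6] (array([714.,   7.]), array([ 29., 157.]), 1.5) 0.037
top mallet 0.8 [343.2, 266.6, 429.3, 289.8] (array([ 305., -221.]), array([63., 90.]), 5.2) 0.068
top mug 0.57 [181.1, 270.4, 198.8, 304.7] (array([308., 232.]), array([ 75., 141.]), 12.0) 0.085
top glue_bottle 0.68 [190.8, 128.1, 212.2, 151.3] (array([726., 246.]), array([23., 22.]), 15.7) 0.119
side offcut_dark 0.76 [241.1, 297.9, 292.4, 339.3] (array([ 498., -351.]), array([ 92., 119.]), 6.9) 0.042
side offcut_pale 0.66 [257.3, 153.3, 285.5, 178.7] (array([516., 263.]), array([ 94., 323.]), 5.5) 0.042
side bay_left 0.83 [241.6, 146.8, 301.5, 183.2] (array([509., 294.]), array([179., 423.]), 6.4) 0.046
side gouge 0.56 [338.0, 207.9, 356.6, 250.8] (array([711.,   7.]), array([ 27., 170.]), 2.3) 0.034
side mallet 0.69 [162.7, 254.3, 197.1, 347.1] (array([ 302., -223.]), array([64., 94.]), 5.8) 0.065
side mug 0.91 [187.2, 158.3, 218.9, 194.6] (array([301., 253.]), array([75., 82.]), 12.9) 0.081
side glue_bottle 0.81 [331.0, 156.4, 353.7, 194.6] (array([724., 243.]), array([23., 20.]), 9.1) 0.106
[0.51585055 0.11277084 0.31712682] [0.30609431 0.79997556 0.5322631 ] 28.85
```

View pics/top7.png

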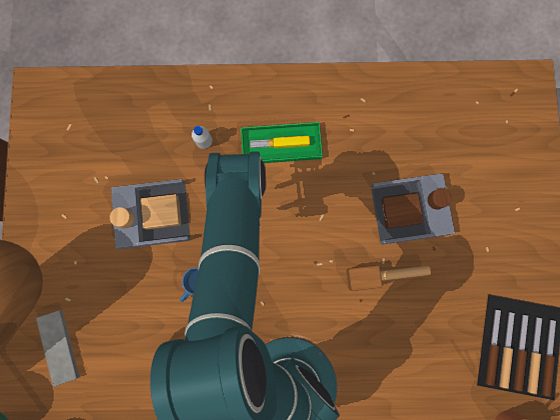

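The top picture shows the pale block fully inside the left bay at (161,211) and the dark block inside the right bay at (403,210). The gouge is in the tray at (280,142), and the bystanders haven't moved. I'll hand it in.

```bash
python3 -c "from station import ctrl; print(ctrl.close_job())"
```

```text
the job is handed in; nothing more can be done
None
```

Job handed in at about 29 s: the gouge lies in the green tray, the dark offcut is fully in the right bay and the pale one fully in the left bay, and the mallet, mug and glue bottle are where they were.

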